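# Check the sample trolley's brake lever

### The arm

A 7-joint arm with a two-finger parallel gripper is mounted at the origin on the work surface. World frame = base frame: x ahead of the robot, y to its left, z up, the work surface at z = 0. Lengths are in m, angles in rad, forces in N, time in s.
With the tool pointing down it reaches from about 0.425 to 1.025 m from the base axis. Payload 9.4 kg.
Tool frame: the origin (TCP) lies between the finger pads; the fingertips stand 19 mm ahead of it and the grasp point (between the pads) is the TCP; z points along the fingers, y is the direction in which the jaws open and shut (so a half turn about z gives the same grasp; the last joint's range is limited). The gripper opens to 85 mm and grips with 20 to 120 N. Pads are 22 mm wide; open, the fingers measure 114 mm over their backs; the gripper's body (76 mm by 85 mm) begins 54 mm behind the grasp point. The pads swing forward as they close: fully open they stand 13 mm farther back than shut.
Start: joints at [-1.414, 0.599, -0.003, 1.599, 0.002, 0.943, -0.08], TCP at [0.168, 0.705, 0.217] pointing down, gripper open.
Joint ranges: [-2.57, 2.57], [-0.35, 1.97], [-1.29, 1.29], [0.11, 2.56], [-1.05, 4.19], [0.11, 1.86], [-2.63, 2.63]. Speed limits (rad/s): [2.22, 2.22, 3.01, 3.01, 3.14, 3.14, 3.14].

### API

Orientations are given as a unit quaternion [x, y, z, w].
In Python, from rig import observe, grab_frame, get_calibration, job_done, outline_of gives the robot as it stands. The module is installed in compiled form; this text tells all that it offers.
- The arm moves only by the tool carry_out, never from a script. Its argument "moves" is a list of rows, each a list of 4 numbers: the shift along the world's x, y, z in m, then the turn about the world's z in rad. A call has 1 to 12 rows; each row is the pose to reach, as a shift and turn from the pose measured when the call began; what a row does not reach only later rows make up. A row lasts 1/8 s, in which the tool goes at most 62.5 mm and 10.7 degrees, less where a joint would pass 70% of its speed; a pose out of reach is approached as far as the arm can. A call with a gripper value outside its range is refused whole. "gripper" is the finger opening in m, from 0 to 0.0854, set as the call begins (left out, the last holds). The fingers move at their own pace and stop on an object; "grip_force" is the grip in N (left out, the last holds). Time passes only in rows, so rows that repeat a pose let the fingers close. It gives the time, the measured TCP pose, the force and the opening at its end, in the units of the state.
- observe(): the state, without advancing time (a new reading comes with each control period).
- grab_frame(name): name is "side" or "top"; returns the picture (420x560x3 uint8, red, green, blue); there is no depth.
- get_calibration(name): a dict with "K" (3x3 intrinsics, pixels), "k1" (the pictures are not rectified: a ray, as slopes to the right and down, at radius r is drawn at 1 + k1 r^2 times it, then the intrinsics apply), "world_from_camera" (4x4, takes a point from camera to world coordinates). Camera axes: x right, y up, looking along -z (the intrinsics and any distortion apply to the point x, -y, -z); pixel columns grow to the right and rows downward; lengths in m; the calibration is good to about 2 mm. A picture is of the moment at which its call begins. get_calibration takes no time and is no camera call.
- job_done(): hands the job in, once; it reports no verdict.
Trained networks look in the newest picture that a camera, given by its name, has taken for a name from the list of things; names that differ only in an ending like _2 or _b are one class to them, and where a whole thing is asked for, a point or a joint stands for the part that bears it (a point fixed in the world has none). Each returns a list of dicts, best first, with "score" (0 to 1); they miss things now and then, are a little off and sometimes report something else, mostly with a low value. They report only what shows in the picture. A call takes as long as a camera call. They do not tell look-alikes from the thing itself.
- outline_of(camera, name): "pixels" (420x560 bool, what is visible of it) and "bbox" ([left, top, width, height] in pixels, round what is visible of it).
The state is a dict: "clock": time; "qpos": joint angles; "qd": joint speeds; "effort": joint torques, N m; "tcp_pos": TCP position; "tool_rot": TCP orientation; "wrist_force": force on the tool from outside, world axes, zero at the start; "ft_torque": the same for the moment, N m; "grip_width": finger opening in m.
Only numpy, scipy, OpenCV 4.12 (cv2) and the standard library are available. Lean on these libraries where they do the work, as an engineer would, in place of code of your own. Each camera call takes 0.05 s, during which the arm holds its last target.

### The job

With the back (outside) of the shut or open fingers, press the yellow brake lever in from its outer side until it comes up against its stop, short of the bar, and hold it there for two to three seconds so that the reading box can take the gap. Then ease it all the way back out without letting it snap, push the green button on the reading box fully down to log the check, let it come up and move clear. Do not grip or force anything, keep off the bar and the lever's red inner lining, and leave the other things where they are.

Things in the scene. Friction and masses are not known exactly. Their poses are not given: they have to be found in the camera images.
- stand: Fixed stand, left or right of the midline, turned up to 0.45 rad, carrying a trolley push handle: dark base plate 130 x 270 x 12 mm (reaches 45 mm to -x, 85 mm to +x), two steel posts 236 mm apart. Origin: on the table below the middle of the bar. y: along the bar. The lever is on its -x side, facing the robot, and is pressed in towards +x. Nothing on it is higher than 145 mm.
- bar: The fixed round push bar of the handle, steel with a black grip, 31 mm thick, 270 mm long, level, its axis 120 mm above the table. Origin: middle of the bar; y along it.
- lever_blade: Yellow brake lever: straight level blade 24 mm high (108 to 132 mm above the table), 8 mm thick, on an upright pivot. Origin: on its outer face, at mid height, 115 mm from the pivot, 46 mm from its free end, where a bead stands 4 mm proud. x: into the blade, the way to press; y: along it to the free end; z up. Pressed to the stop this point travels 32 mm. Free space below it and outside it.
- lever_lining: Thin red lining, 4 mm thick, 154 mm long and 20 mm high, all along the inner face of the lever, the face towards the bar; not to be touched. Origin: its middle.
- lever (a joint): Angle of the hand lever: 0 = fully out, as it starts, 0.28 rad (turned clockwise seen from above) = against its stop (the gap left to the bar is then about 22 mm). A spring pushes it back out: pressed at the lever_blade origin it takes about 3 N to start and about 8 N at the stop; let go, it snaps out.
- reader: Fixed white reading box with a blue stripe and a small dark display, 100 x 120 mm, 45 mm high, standing on the side of the midline where the stand is not. Origin: centre of its underside; the button sits 30 mm towards its -y side, the display towards +y.
- log_button_top (a point): Centre of the top face of the green round push button, 32 mm across, on top of the reading box, about 67 mm above the table. It is pressed straight down.
- log_button (a joint): Travel of the green button: 0 = up, 0.006 m = fully down; a spring of about 5 N lifts it again.
- wrench: Steel open-ended wrench, 160 mm long, lying flat between the robot and the work. Origin: middle, underside. Not to be disturbed.
- beaker: Clear open cup, 70 mm across, 85 mm high. Origin: centre of its underside, z up. Not to be disturbed.
- tin: Small blue jar with a steel cap, 52 mm across, 45 mm high. Origin: centre of its underside, z up. Not to be disturbed.
- cup_rack: White rack of twelve sample cups, 130 x 190 mm, 68 mm high. Origin: centre of its underside. Not to be disturbed.
- sample_bottle: Green glass bottle with a cork, 72 mm across, 200 mm high. Origin: centre of its underside, z up. Not to be disturbed.
- screwdriver: Orange-handled screwdriver, 190 mm long, lying flat. Origin: middle, underside. Not to be disturbed.
- mug: Blue mug, 80 mm across, 92 mm high, with a handle. Origin: centre of its underside, z up. Not to be disturbed.
Things that resemble listed ones, but are neither listed nor needed, are in the scene too. What is shaped like the reader but purple or turquoise is not meant.

How it is judged:
On the way, in this order (a step that is already met when the one before it is completed fails the run):
1. the lever is held in against its stop by the fingers for 1.5 s (value of joint lever above 0.255 rad and contact force between the fingers and lever_blade above 1.5 N), for 1.5 s.
2. the lever is back out (value of joint lever below 0.03 rad), for 0.2 s.
3. the green button is pushed down (value of joint log_button above 0.0045 m), for 0.05 s.
At the end, for the whole second after the job is handed in: the lever is fully out again (within 0.03 rad), the button is up (within 1.5 mm), and every bystander is at rest within 20 mm of where it stood (value of joint lever below 0.03 rad and value of joint log_button below 0.0015 m and distance of each of wrench, beaker, tin, cup_rack, sample_bottle, screwdriver, mug from where it was at the start of the episode below 0.02 m and linear speed of each of wrench, beaker, tin, cup_rack, sample_bottle, screwdriver, mug below 0.02 m/s); the robot touches nothing.
It fails at once if the inner lining of the lever is touched (the lever is gripped or pulled instead of pressed from outside) (contact force between the fingers and lever_lining above 1 N).
It fails at once if the bar is touched (contact force between any of the fingers, the arm and bar above 1.5 N).
It fails at once if the lever or the button is forced: pushed with more than 40 N (contact force between the fingers and lever_blade above 40 N or contact force between anything else and reader above 40 N).
It fails at once if the lever snaps back out (faster than 2 rad/s) (velocity of joint lever below -2 rad/s).
It fails at once if a bystander is lifted, pushed more than 20 mm or knocked over (distance of any of wrench, beaker, tin, cup_rack, sample_bottle, screwdriver, mug from where it was at the start of the episode above 0.02 m).
It also fails if it takes over 59 s, if anything falls off the work surface, if the arm or the gripper's body presses on something with over 40 N, if the wrist force passes 120 N, or if a joint passes its speed limit or range.

## Working session

There is one attempt and no reset: what is moved stays moved. The work goes in short steps, Python scripts to look and compute and a tool call to move; the robot and the scene stay as the last step left them, time stands still between calls to the robot, and variables do not carry over. Pictures are saved under pics/ and viewed, and the job is handed in when it is done.

Besides the shell and the picture viewer there is one more tool, called after ">>>" as name(argument=value, ...), one argument or row to a line, values as JSON. carry_out: Moves the arm, as the interface text tells. Its arguments: {"type":"object","properties":{"moves":{"type":"array"},"gripper":{"type":"number"},"grip_force":{"type":"number"}},"required":["moves"]}

```bash
mkdir -p pics; python3 - <<'E'
from rig import *
import cv2,numpy as np
for n in("side","top"):
    f=grab_frame(n);cv2.imwrite(f"pics/{n}0.png",f[:,:,::-1])
    c=get_calibration(n);print(n,np.round(c["K"],1).tolist(),c["k1"],np.round(c["world_from_camera"],3).tolist())
s=observe();print(s)
E
```

```text
side [[529.6, 0.0, 282.8], [0.0, 529.6, 207.0], [0.0, 0.0, 1.0]] 0.06722793213946913 [[0.994, 0.059, -0.096, 0.32], [-0.113, 0.502, -0.857, -1.452], [-0.002, 0.863, 0.506, 0.964], [0.0, 0.0, 0.0, 1.0]]
top [[532.5, 0.0, 280.7], [0.0, 532.5, 204.1], [0.0, 0.0, 1.0]] 0.0497267527920975 [[0.003, 0.989, -0.15, 0.238], [-1.0, 0.002, -0.01, 0.015], [-0.01, 0.15, 0.989, 1.775], [0.0, 0.0, 0.0, 1.0]]
{'clock': 0.1, 'qpos': array([-1.4136866 ,  0.60006568, -0.00255104,  1.60002094,  0.00177339,
        0.94291293, -0.07978838]), 'qd': array([-0.00129203, -0.00162664, -0.00050085, -0.00313713, -0.00160031,
       -0.00109772,  0.00019929]), 'effort': array([ 5.56772939e-03, -7.77989674e+01,  1.56997863e+00, -2.58621007e+01,
        1.26797546e-02,  5.53484962e-03, -8.53683417e-06]), 'tcp_pos': array([0.16787358, 0.70485475, 0.21639869]), 'tool_rot': array([ 1.16608561e-01,  9.93177703e-01, -7.01703697e-04, -2.94719025e-05]), 'wrist_force': array([ 0.11773615,  0.27056099, -0.16319987]), 'ft_torque': array([ 0.01740151, -0.00765712,  0.00030025]), 'grip_width': 0.08515188617857077}
```

View pics/side0.png

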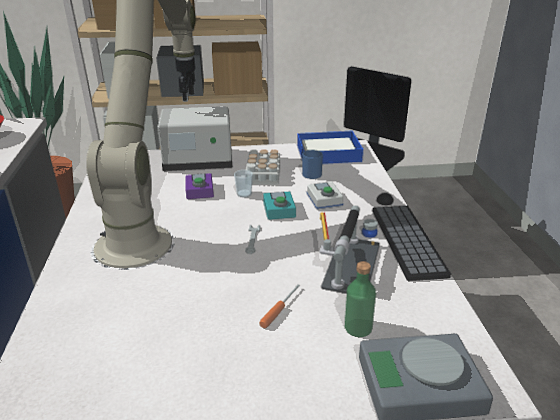

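View pics/top0.png

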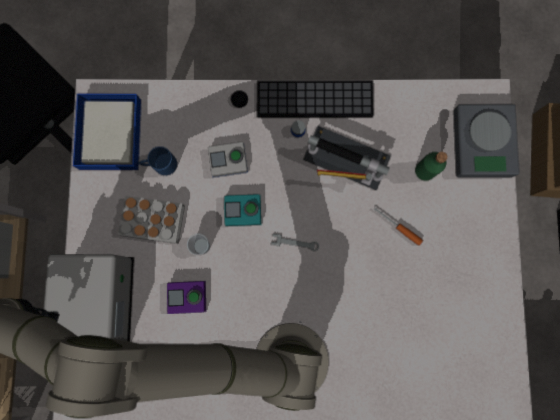

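The yellow lever is on the near side of the stand, at top pixel (343,174). Three boxes could be taken for the reader: white at top (228,158), turquoise at (242,210) and purple at (187,297). White is the one described. I'll check that in a close crop and measure it.

```bash
cat > h.py <<'E'
from rig import *
import cv2,numpy as np
def ray(n,uv):
    c=get_calibration(n);K=np.array(c["K"]);T=np.array(c["world_from_camera"])
    d=(np.array(uv,float)-[K[0,2],K[1,2]])/[K[0,0],K[1,1]]
    rd=np.linalg.norm(d);r=rd
    for _ in range(30): r=rd/(1+c["k1"]*r*r)
    s=d*(r/rd if rd>0 else 1)
    return T[:3,3],T[:3,:3]@np.array([s[0],-s[1],-1])
def atz(n,uv,z):
    o,d=ray(n,uv);return o+d*(z-o[2])/d[2]
def proj(n,p):
    c=get_calibration(n);K=np.array(c["K"]);T=np.array(c["world_from_camera"])
    q=T[:3,:3].T@(np.array(p)-T[:3,3]);s=np.array([q[0],-q[1]])/-q[2]
    s=s*(1+c["k1"]*(s@s));return s*[K[0,0],K[1,1]]+[K[0,2],K[1,2]]
def crop(n,x0,y0,x1,y1,k,fn):
    f=grab_frame(n)[y0:y1,x0:x1,::-1]
    cv2.imwrite(fn,cv2.resize(f,None,fx=k,fy=k,interpolation=cv2.INTER_CUBIC))
E
python3 - <<'E'
from h import *
crop("top",200,110,400,200,4,"pics/tc.png");crop("side",290,170,400,300,4.5,"pics/sc.png")
for n in("top","side"):
    for t in("lever_blade","bar","stand","reader","log_button_top","lever_lining","sample_bottle","wrench","tin","mug","beaker","screwdriver","cup_rack"):
        for r in outline_of(n,t)[:4]:
            m=r["pixels"];ys,xs=np.nonzero(m);(c,wh,a)=cv2.minAreaRect(np.c_[xs,ys].astype(np.float32))
            print(n,t,round(r["score"],2),r["bbox"],np.round(c,1),np.round(wh,1),round(a,1),m.sum(),np.round([xs.mean(),ys.mean()],1))
            if t in("lever_blade","bar","stand","log_button_top"): np.save(f"pics/{n}_{t}.npy",m) if r["score"]>.5 else 0
E
```

```text
top lever_blade 0.71 [317.5, 172.5, 46.3, 7.4] [340.5 175.3] [45.3  4.3] 5.9 165 [341.  175.2]
top bar 0.67 [305.7, 133.7, 82.4, 40.2] [347.6 154.2] [85.9 12.6] 23.1 916 [346.8 154.2]
top stand 0.82 [302.9, 125.2, 89.6, 66.4] [345.5 161. ] [84.9 46.4] 21.8 3239 [346.2 158.1]
top reader 0.92 [207.2, 138.9, 41.9, 41.1] [227.2 159.3] [32.  36.6] 82.9 1142 [227.2 159.3]
top reader 0.67 [222.2, 191.7, 38.1, 38.7] [241.5 210.5] [33. 37.] 90.0 1178 [241.8 210.2]
top reader 0.56 [165.9, 283.3, 38.5, 30.0] [186.  297.5] [31. 38.] 90.0 1177 [185.9 296.9]
top log_button_top 0.56 [232.3, 150.7, 6.5, 8.0] [235. 156.] [10.  8.] 90.0 83 [235. 156.]
top log_button_top 0.46 [244.2, 204.2, 8.6, 10.3] [250. 208.] [8. 8.] 90.0 61 [250.2 208.3]
top sample_bottle 0.7 [415.7, 154.5, 32.3, 25.3] [431.4 165.1] [22.2 36.6] 56.3 657 [430.7 165.3]
top wrench 0.5 [271.6, 233.3, 42.4, 15.6] [293.1 242.2] [41.9 11.2] 8.1 263 [291.6 242.5]
top tin 0.47 [290.1, 120.7, 16.8, 17.8] [297. 128.] [16. 14.] 90.0 218 [297.2 128.1]
top tin 0.2 [317.5, 167.9, 52.0, 15.6] [343.4 175. ] [55.2  7.4] 5.7 307 [344.1 174.8]
top mu
[... 1224 characters left out ...]
, 260.1, 31.3, 77.5] [360.5 298.5] [77. 31.] 90.0 1854 [360.  301.9]
side wrench 0.52 [244.6, 224.6, 15.1, 30.1] [252.  239.7] [11.2 29.1] 7.4 207 [251.6 239.1]
side tin 0.81 [361.1, 219.5, 18.4, 19.4] [369.9 227.9] [16.1 18.9] 10.3 258 [369.4 228.2]
side tin 0.68 [308.0, 183.9, 34.9, 27.2] [324.5 194.8] [25.7 33.5] 82.9 735 [324.5 194.7]
side tin 0.18 [243.5, 147.5, 33.6, 36.5] [262.5 166.5] [35. 33.] 90.0 1061 [263.5 166. ]
side mug 0.91 [300.6, 148.8, 22.2, 29.2] [311.5 163.5] [29. 19.] 90.0 539 [311.5 163.5]
side beaker 0.58 [233.2, 170.2, 19.0, 30.6] [243. 183.] [28. 18.] 90.0 457 [243.1 182.5]
side cup_rack 0.83 [245.7, 148.4, 33.9, 35.2] [262.5 166. ] [34. 33.] 90.0 1025 [263.7 165.7]
```

View pics/tc.png

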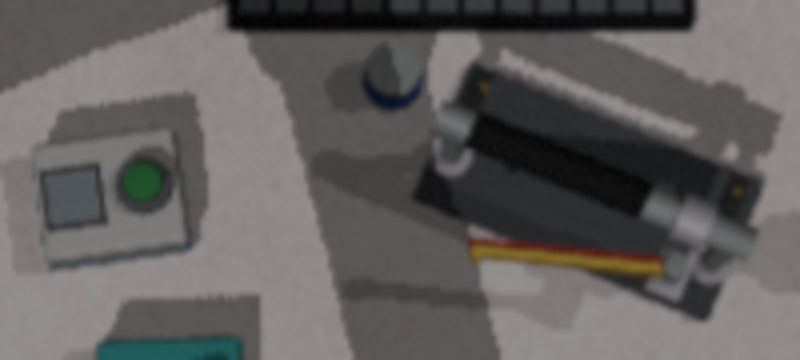

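View pics/sc.png

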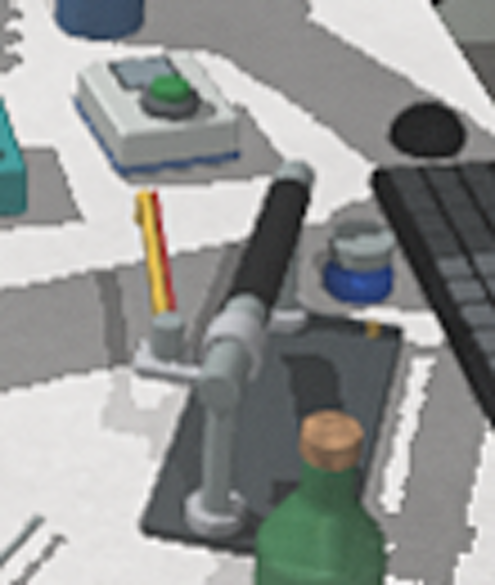

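```bash
python3 - <<'E'
from h import *
c=lambda x,y:((x+.5)/4+200-.5,(y+.5)/4+110-.5)
for nm,p,z in [("free outer",(470,257),.132),("free inner yellow",(472,246),.132),("lever near pivot outer",(662,276),.132),("pivot",(683,258),.132),("barL",(440,116),.12),("barR",(755,242),.12),("button",(142,182),.067),("tin",(393,68),.045),
 ("boxTL",(36,148),.045),("boxTR",(172,130),.045),("boxBR",(188,246),.045),("boxBL",(50,266),.045)]:
    print(nm,np.round(c(*p),1),np.round(atz("top",c(*p),z),4))
# side check
s=lambda x,y:((x+.5)/4.5+290-.5,(y+.5)/4.5+170-.5)
for nm,p,z in [("free outer top",(136,194),.132),("lev at pivot outer",(156,312),.132),("button",(170,88),.067)]:
    print("side",nm,np.round(atz("side",s(*p),z),4))
f=grab_frame("top");hsv=cv2.cvtColor(f,cv2.COLOR_RGB2HSV)
m=cv2.inRange(hsv,(20,120,60),(35,255,255));m[:165]=0;m[190:]=0;m[:,:310]=0;m[:,375:]=0
ys,xs=np.nonzero(m);print(len(xs),cv2.minAreaRect(np.c_[xs,ys].astype(np.float32)))
l=cv2.fitLine(np.c_[xs,ys].astype(np.float32),2,0,.01,.01).ravel();print(l)
for x in(xs.min(),xs.max()):
    y=l[3]+(x-l[2])*l[1]/l[0];print(x,y,np.round(atz("top",(x,y),.132),4))
m=cv2.inRange(hsv,(50,100,50),(80,255,255));m[:140]=0;m[170:]=0;m[:,:220]=0;m[:,250:]=0
ys,xs=np.nonzero(m);print("btn",xs.mean(),ys.mean(),np.round(atz("top",(xs.mean(),ys.mean()),.067),4))
print("bottle",atz("top",(438,158),.2))
E
```

```text
free outer [317.1 173.9] [ 0.5839 -0.0819  0.132 ]
free inner yellow [317.6 171.1] [ 0.5927 -0.0835  0.132 ]
lever near pivot outer [365.1 178.6] [ 0.5688 -0.232   0.132 ]
pivot [370.4 174.1] [ 0.5831 -0.2486  0.132 ]
barL [309.6 138.6] [ 0.7013 -0.0593  0.12  ]
barR [388.4 170.1] [ 0.5986 -0.3075  0.12  ]
button [235.1 155.1] [0.6601 0.1835 0.067 ]
tin [297.9 126.6] [ 0.7637 -0.0235  0.045 ]
boxTL [208.6 146.6] [0.6945 0.2746 0.045 ]
boxTR [242.6 142.1] [0.7101 0.1613 0.045 ]
boxBR [246.6 171.1] [0.6112 0.1467 0.045 ]
boxBL [212.1 176.1] [0.5941 0.2608 0.045 ]
side free outer top [ 0.5864 -0.0891  0.132 ]
side lev at pivot outer [ 0.574  -0.2319  0.132 ]
side button [0.6618 0.1744 0.067 ]
128 ((341.4945068359375, 175.05206298828125), (47.36986541748047, 3.035858631134033), 6.009006023406982)
[9.9427998e-01 1.0680507e-01 3.4241406e+02 1.7496875e+02]
318 172.34620329770044 [ 0.5888 -0.0846  0.132 ]
365 177.39492040523135 [ 0.5727 -0.2317  0.132 ]
btn 235.2 155.0142857142857 [0.6605 0.1833 0.067 ]
bottle [ 0.61831687 -0.44103315  0.2       ]
```

Reading the crops:
- **Reader:** the white box has a blue stripe, a display at crop (72,195) and a green button at (142,182). That is top pixel (235,155), or world (0.660, 0.183). It is the one I want.
- **Lever:** the yellow blade runs from its free end at about (0.585,-0.083) to its pivot at about (0.57,-0.245), with the red lining on the bar side.
- **Press point:** about (0.58,-0.129), pressing along roughly (0.97,-0.24).

I'll shut the fingers and move high above everything first.

>>> carry_out(
  moves=[
    [0.023, -0.025, 0.01, -0.07],
    [0.047, -0.05, 0.02, -0.13],
    [0.07, -0.076, 0.03, -0.2],
    [0.093, -0.1, 0.03, -0.27],
    [0.117, -0.127, 0.03, -0.33],
    [0.14, -0.15, 0.03, -0.4],
    [0.163, -0.178, 0.03, -0.47],
    [0.187, -0.2, 0.03, -0.53],
    [0.21, -0.229, 0.03, -0.6],
    [0.233, -0.25, 0.03, -0.67],
    [0.257, -0.28, 0.03, -0.73],
    [0.28, -0.305, 0.03, -0.8],
  ],
  gripper=0,
  grip_force=20,
)

```text
clock: 3.05
tcp_pos: [0.4494, 0.3985, 0.2471]
tool_rot: [0.496, 0.868, -0.0, 0.0]
wrist_force: [1.0, -0.8, 0.8]
grip_width: 0.0001
```

>>> carry_out(
  moves=[
    [0.005, -0.04, 0, -0.07],
    [0.01, -0.085, 0, -0.13],
    [0.015, -0.127, 0, -0.2],
    [0.02, -0.17, 0, -0.26],
    [0.025, -0.21, 0, -0.33],
    [0.03, -0.255, 0, -0.39],
    [0.035, -0.297, 0, -0.46],
    [0.04, -0.34, 0, -0.52],
    [0.045, -0.38, 0, -0.59],
    [0.05, -0.425, 0, -0.65],
    [0.055, -0.467, 0, -0.72],
    [0.055, -0.51, 0, -0.78],
  ],
)

```text
clock: 4.55
tcp_pos: [0.5047, -0.1135, 0.2472]
tool_rot: [0.79, 0.613, 0.0, 0.0]
wrist_force: [0.2, 0.2, 0.1]
grip_width: 0.0
```

```bash
python3 - <<'E'
from h import *
print({k:np.round(v,3) for k,v in observe().items()})
crop("side",200,130,400,280,4,"pics/s2.png")
crop("top",220,100,420,250,4,"pics/t2.png")
E
```

```text
{'clock': np.float64(4.55), 'qpos': array([-0.287,  0.345,  0.534,  2.06 , -0.243,  0.796,  0.141]), 'qd': array([ 0.583,  0.106,  0.16 , -0.115, -0.122,  0.064,  0.322]), 'effort': array([-4.3240e+00, -4.9018e+01,  5.4540e+00, -2.1200e+01,  2.3600e-01,
       -1.2000e-02, -5.7800e-01]), 'tcp_pos': array([ 0.505, -0.114,  0.247]), 'tool_rot': array([0.79 , 0.613, 0.   , 0.   ]), 'wrist_force': array([0.171, 0.207, 0.081]), 'ft_torque': array([ 0.038, -0.01 , -0.015]), 'grip_width': np.float64(0.0)}
```

View pics/s2.png

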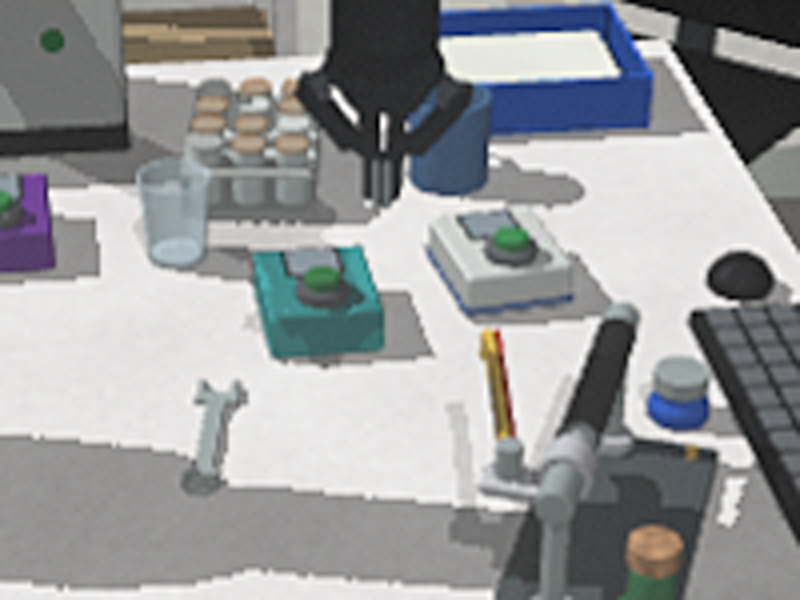

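View pics/t2.png

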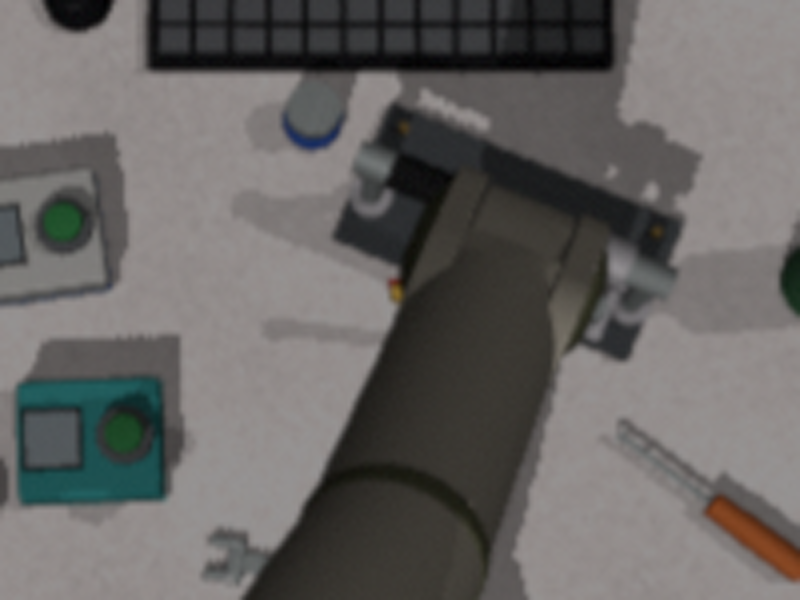

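The top view is mostly hidden by the arm. In the side view the shut fingers are above and to the robot's side of the lever, with clear space around them. I'll descend in front of the lever's outer face.

>>> carry_out(
  moves=[
    [0.0, 0, 0, 0],
    [0.0, 0, -0.03, 0],
    [0.01, 0, -0.06, 0],
    [0.02, -0.003, -0.09, 0],
    [0.025, -0.006, -0.11, 0],
    [0.03, -0.006, -0.12, 0],
    [0.035, -0.006, -0.124, 0],
    [0.035, -0.006, -0.124, 0],
  ],
)

```text
clock: 5.65
tcp_pos: [0.5396, -0.1229, 0.1238]
tool_rot: [0.792, 0.611, 0.0, 0.001]
wrist_force: [-0.3, -0.1, -0.3]
grip_width: 0.0001
```

```bash
python3 - <<'E'
from h import *
print({k:np.round(v,3) for k,v in observe().items()})
crop("side",270,170,400,270,6,"pics/s3.png")
E
```

```text
{'clock': np.float64(5.65), 'qpos': array([-0.157,  0.555,  0.405,  2.098, -0.399,  0.559,  0.277]), 'qd': array([-0.001, -0.012,  0.006,  0.01 ,  0.004,  0.003,  0.001]), 'effort': array([ 2.0000e-02, -5.9508e+01,  6.9150e+00, -1.5795e+01, -3.8000e-02,
       -6.8000e-02,  9.0000e-03]), 'tcp_pos': array([ 0.54 , -0.123,  0.124]), 'tool_rot': array([0.792, 0.611, 0.   , 0.001]), 'wrist_force': array([-0.277, -0.149, -0.316]), 'ft_torque': array([-0.006, -0.027, -0.001]), 'grip_width': np.float64(0.0)}
```

View pics/s3.png

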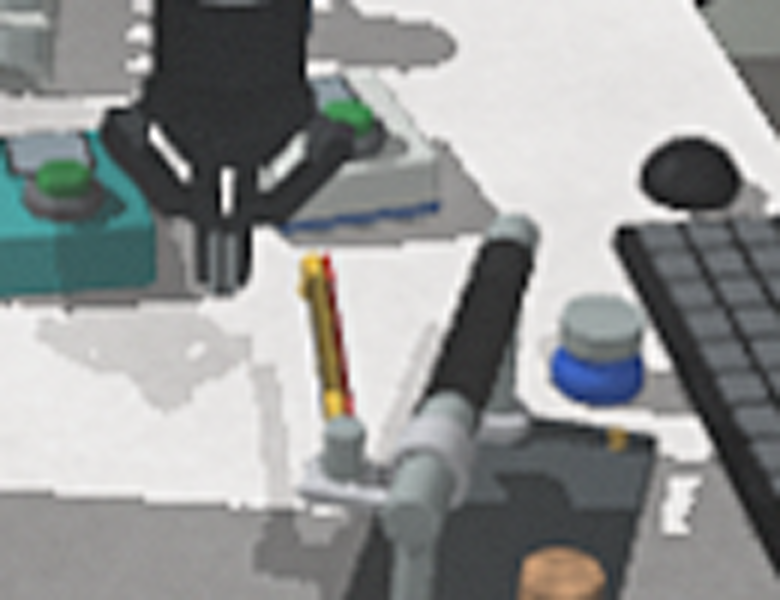

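```bash
python3 - <<'E'
from h import *
s=lambda p:np.round((proj("side",p)-[270,170])*6,0)
print("tip",s((.54,-.123,.105)),"origin",s((.58,-.129,.132)),"free",s((.585,-.083,.132)),"piv end",s((.57,-.232,.132)))
u=lambda x,y:((x+.5)/6+270-.5,(y+.5)/6+170-.5)
for nm,p,z in[("tip",(222,288),.105),("free top mid yellow",(313,256),.132),("near piv",(333,405),.132),("red free",(325,257),.132)]:print(nm,np.round(atz("side",u(*p),z),4))
E
```

```text
tip [218. 343.] origin [300. 298.] free [294. 250.] piv end [317. 414.]
tip [ 0.5492 -0.069   0.105 ]
free top mid yellow [ 0.5927 -0.087   0.132 ]
near piv [ 0.578  -0.2229  0.132 ]
red free [ 0.5985 -0.0887  0.132 ]
```

```bash
python3 - <<'E'
from h import *
print("start",proj("side",(.168,.705,.217-.006)),"seen ~(185,98)")
print("second",proj("side",(.505,-.1135,.228)),"seen (295.8,180)")
print("third",proj("side",(.54,-.123,.105)),"seen (307,218)")
print("bar L,R", proj("side",(.7013,-.0593,.1355)),proj("side",(.5986,-.3075,.1355)))
E
```

```text
start [188.53767535 104.98971799] seen ~(185,98)
second [294.71447362 190.36357083] seen (295.8,180)
third [306.28471334 227.08908409] seen (307,218)
bar L,R [354.69698729 204.64359521] [338.41287835 252.8411602 ]
```

```bash
python3 - <<'E'
from h import *
f=grab_frame("side")[185:240,280:350,::-1]
f=np.clip(f.astype(float)*1.0,0,255).astype(np.uint8)
cv2.imwrite("pics/s4.png",cv2.resize(f,None,fx=10,fy=10,interpolation=cv2.INTER_NEAREST))
f=grab_frame("top")[130:220,290:400,::-1]
cv2.imwrite("pics/t4.png",cv2.resize(f,None,fx=6,fy=6,interpolation=cv2.INTER_NEAREST))
E
```

```text
(no output)
```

View pics/s4.png

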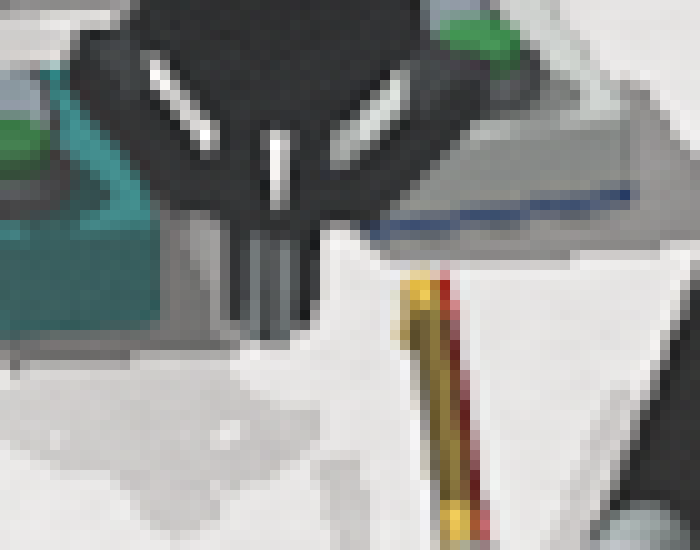

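View pics/t4.png

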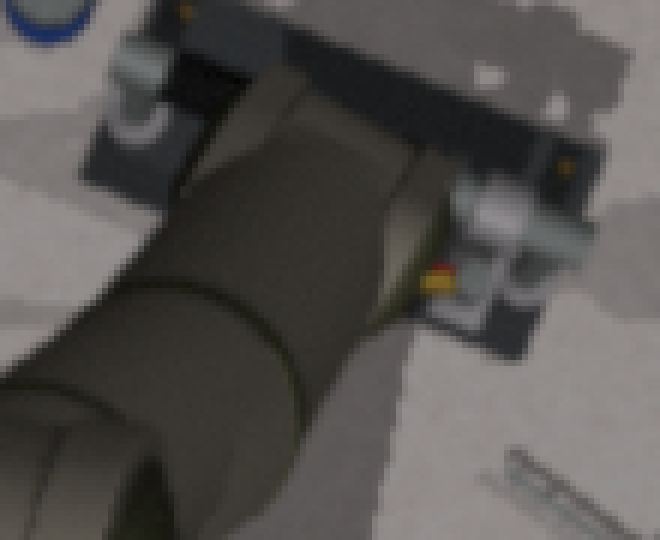

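```bash
python3 - <<'E'
from h import *
f=cv2.imread("pics/side0.png")[50:120,150:230]
cv2.imwrite("pics/s5.png",cv2.resize(f,None,fx=8,fy=8,interpolation=cv2.INTER_NEAREST))
f=cv2.imread("pics/top0.png")[240:420,0:140]
cv2.imwrite("pics/t5.png",cv2.resize(f,None,fx=3,fy=3,interpolation=cv2.INTER_NEAREST))
print(proj("top",(.168,.705,.211)),proj("top",(.168,.705,.28)),proj("side",(.168,.705,.217)))
a=np.array([.2316,.973,0])*.057
for s in(1,-1):print(proj("side",np.array((.168,.705,.211))+s*a))
E
```

```text
[ 45.17388278 309.86133611] [ 33.79100985 311.07384257] [188.3981664  103.59781026]
[192.17456566 100.45401358]
[184.73575573 109.72749115]
```

View pics/s5.png

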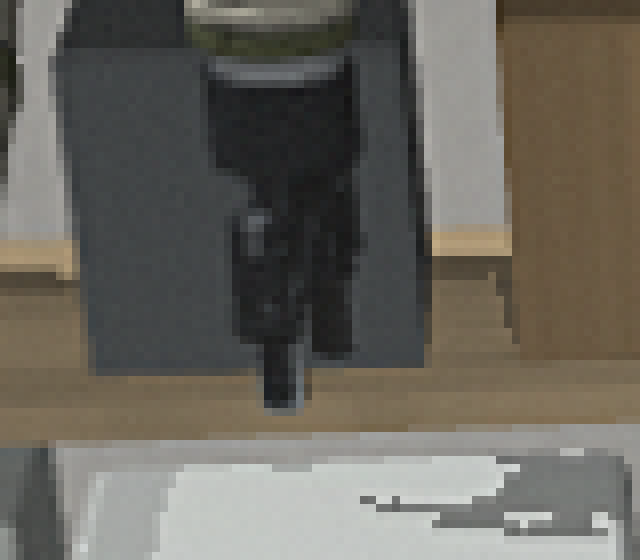

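View pics/t5.png

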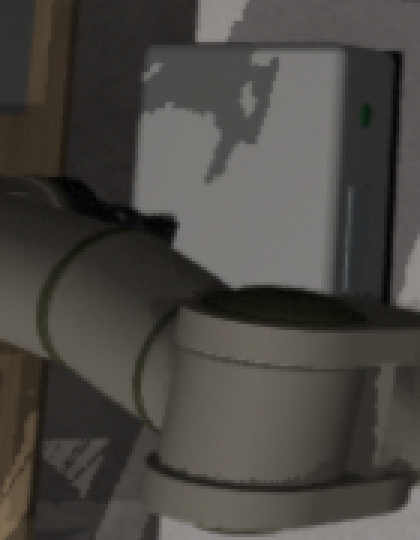

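```bash
python3 - <<'E'
from h import *
print(proj("side",(0,0,0)),proj("top",(0,0,0)))
for p in [(0,.1),(0,-.1),(.1,0),(-.1,0)]: print(np.round(proj("side",(*p,0)),1),np.round(proj("top",(*p,0)),1))
# stand corners on table: local
o=np.array([.65,-.183]);th=-.392
R=np.array([[np.cos(th),-np.sin(th)],[np.sin(th),np.cos(th)]])
for q in[(-.045,-.135),(-.045,.135),(.085,.135),(.085,-.135)]:
    w=o+R@q; print("stand",np.round(proj("side",(*w,.012)),1),np.round(proj("top",(*w,.012)),1))
# objects at table from top -> side
for nm,uv,z in[("wrench",(293.1,242.2),.004),("cuprack",(150.8,219.5),.06),("tin",(298,127.5),.045),("bottle cork",(440,157),.2),("button",(235.2,155),.067)]:
    print(nm,np.round(proj("side",atz("top",uv,z)),1))
E
```

```text
[132.76441122 244.92866772] [290.67082897 360.27772501]
[136.7 228.1] [259.6 360.1]
[128.4 263.5] [321.8 360.5]
[164.8 242.8] [290.7 328.2]
[100.2 247.1] [290.7 393.1]
stand [320.5 286.2] [377.5 189.2]
stand [338.4 235.4] [302.9 159.1]
stand [378.7 241.6] [317.3 124.8]
stand [366.6 294.4] [391.4 154.2]
wrench [251.5 237.4]
cuprack [261.  160.4]
tin [368.3 222.1]
bottle cork [360.9 263.7]
button [326.6 188. ]
```

The calibration agrees with the base, stand and wrench in both views. The fingertip, however, appears about 9 px (around 27 mm) higher than the stated geometry predicts. Before I press anything I'll back off to a free spot and find the tip height with a gentle touch on the table.

>>> carry_out(
  moves=[
    [-0.03, 0, 0, 0],
    [-0.07, 0, 0, 0],
    [-0.07, 0, -0.03, 0],
    [-0.07, 0, -0.06, 0],
    [-0.07, 0, -0.08, 0],
    [-0.07, 0, -0.09, 0],
    [-0.07, 0, -0.095, 0],
    [-0.07, 0, -0.098, 0],
    [-0.07, 0, -0.1, 0],
  ],
)

```text
clock: 6.92
tcp_pos: [0.4695, -0.1229, 0.0245]
tool_rot: [0.792, 0.611, 0.0, 0.002]
wrist_force: [0.4, 0.3, -0.6]
grip_width: 0.0001
```

```bash
python3 - <<'E'
from h import *
s=observe();print(s["tcp_pos"],s["wrist_force"],proj("side",s["tcp_pos"]-[0,0,.019])-[240,180])
crop("side",240,180,340,260,7,"pics/s6.png")
E
```

```text
[ 0.46948398 -0.12291681  0.02450909] [ 0.42679947  0.28979503 -0.61409808] [43.08712409 75.64325558]
```

View pics/s6.png

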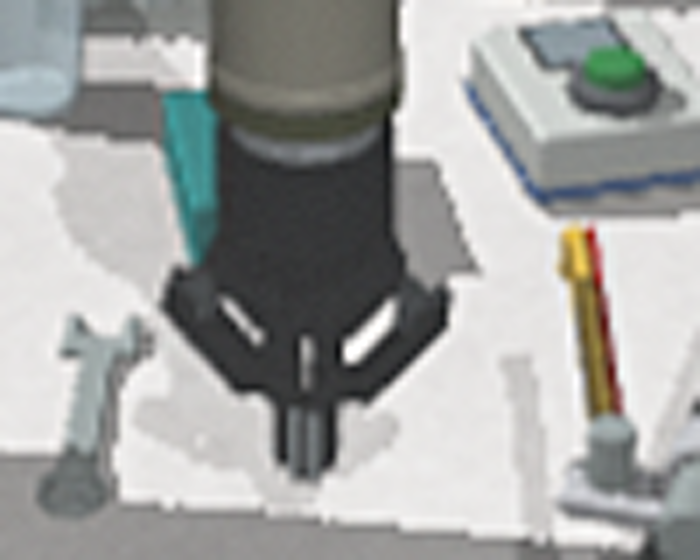

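>>> carry_out(
  moves=[
    [0, 0, -0.002, 0],
    [0, 0, -0.003, 0],
    [0, 0, -0.004, 0],
    [0, 0, -0.005, 0],
    [0, 0, -0.006, 0],
    [0, 0, -0.007, 0],
    [0, 0, -0.008, 0],
    [0, 0, -0.008, 0],
  ],
)

```text
clock: 7.98
tcp_pos: [0.4694, -0.1229, 0.0162]
tool_rot: [0.792, 0.611, 0.0, 0.002]
wrist_force: [-0.5, 0.5, -0.3]
grip_width: 0.0003
```

>>> carry_out(
  moves=[
    [0, 0, -0.001, 0],
    [0, 0, -0.002, 0],
    [0, 0, -0.003, 0],
    [0, 0, -0.004, 0],
    [0, 0, -0.005, 0],
    [0, 0, -0.006, 0],
    [0, 0, -0.007, 0],
    [0, 0, -0.008, 0],
    [0, 0, -0.009, 0],
    [0, 0, -0.01, 0],
  ],
)

```text
clock: 9.22
tcp_pos: [0.4694, -0.1229, 0.0061]
tool_rot: [0.792, 0.611, 0.0, 0.002]
wrist_force: [0.1, 0.0, 0.7]
grip_width: -0.0002
```

>>> carry_out(
  moves=[
    [0, 0, -0.001, 0],
    [0, 0, -0.002, 0],
    [0, 0, -0.003, 0],
    [0, 0, -0.004, 0],
    [0, 0, -0.005, 0],
    [0, 0, -0.006, 0],
    [0, 0, -0.007, 0],
    [0, 0, -0.008, 0],
  ],
)

```text
clock: 10.22
tcp_pos: [0.4693, -0.1229, -0.0019]
tool_rot: [0.792, 0.611, 0.0, 0.002]
wrist_force: [0.3, 0.9, 0.1]
grip_width: -0.0002
```

>>> carry_out(
  moves=[
    [0, 0, -0.001, 0],
    [0, 0, -0.002, 0],
    [0, 0, -0.003, 0],
    [0, 0, -0.004, 0],
    [0, 0, -0.005, 0],
    [0, 0, -0.006, 0],
  ],
)

```text
clock: 10.98
tcp_pos: [0.4693, -0.1229, -0.008]
tool_rot: [0.792, 0.611, 0.0, 0.002]
wrist_force: [0.7, 0.0, 0.4]
grip_width: -0.0001
```

```bash
python3 - <<'E'
from h import *
s=observe();print(s["tcp_pos"],s["wrist_force"],s["effort"],proj("side",[s["tcp_pos"][0],s["tcp_pos"][1],0])-[240,180])
crop("side",240,180,340,260,7,"pics/s7.png")
E
```

```text
[ 0.46932905 -0.12291132 -0.00800158] [0.65205533 0.02849714 0.42364337] [-8.16930598e-02 -6.41639972e+01  3.72240968e+00 -3.77276525e+00
  2.88457260e-02  1.84389786e-02 -2.50839978e-02] [43.04089502 77.0987189 ]
```

View pics/s7.png

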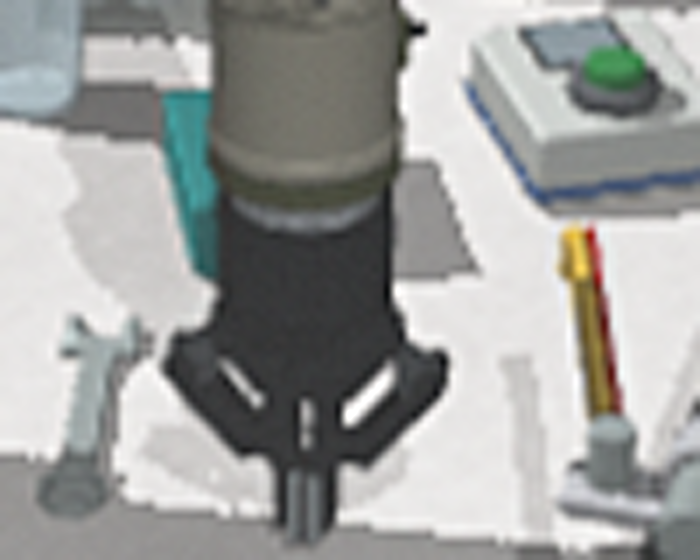

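>>> carry_out(
  moves=[
    [0, 0, -0.001, 0],
    [0, 0, -0.002, 0],
    [0, 0, -0.003, 0],
    [0, 0, -0.003, 0],
  ],
)

```text
clock: 11.52
tcp_pos: [0.4693, -0.1229, -0.0112]
tool_rot: [0.792, 0.611, 0.0, 0.002]
wrist_force: [-0.3, -0.0, -0.3]
grip_width: -0.0004
```

>>> carry_out(
  moves=[
    [0, 0, -0.001, 0],
    [0, 0, -0.002, 0],
    [0, 0, -0.003, 0],
    [0, 0, -0.003, 0],
  ],
)

```text
clock: 12.02
tcp_pos: [0.4693, -0.1229, -0.014]
tool_rot: [0.792, 0.611, 0.0, 0.002]
wrist_force: [-0.3, 0.4, 4.8]
grip_width: -0.0002
```

```bash
python3 - <<'E'
from h import *
s=observe();print(s["tcp_pos"],s["wrist_force"])
f=grab_frame("side")[230:275,250:320,::-1]
cv2.imwrite("pics/s8.png",cv2.resize(f,None,fx=10,fy=10,interpolation=cv2.INTER_NEAREST))
E
```

```text
[ 0.46925626 -0.12292022 -0.01398187] [-0.28939552  0.383737    4.80891847]
```

View pics/s8.png

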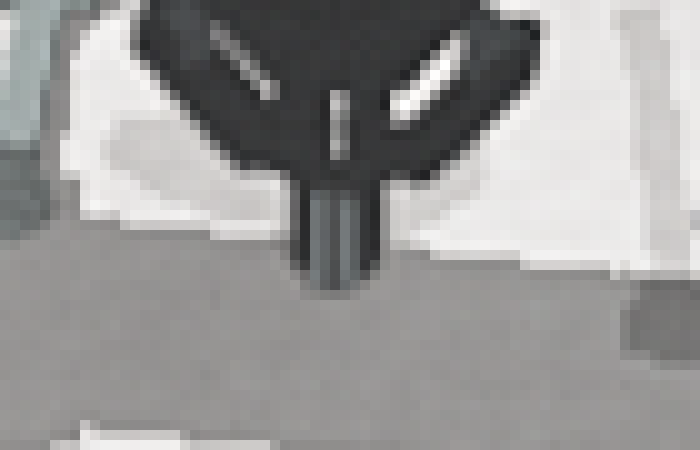

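```bash
python3 - <<'E'
from h import *
print(atz("side",(250+33.5-.5,230+28.8-.5),0), "ctr exp .469,-.123; near edge ~",(.469-.0027,-.123-.0107))
E
```

```text
[ 0.46848913 -0.12916419  0.        ] ctr exp .469,-.123; near edge ~ (0.4663, -0.13369999999999999)
```

The touch settles it. The table is felt at a reported z of -0.0137, so the real tip height is reported z + 0.014, about 33 mm above what the stated geometry gives. The x and y values are right. For a tip height of 0.104 I need a reported z of 0.090. I'll lift and approach the lever's outer face.

>>> carry_out(
  moves=[
    [0, 0, 0.02, 0],
    [0, 0, 0.06, 0],
    [0, 0, 0.095, 0],
    [0.02, 0, 0.104, 0],
    [0.05, 0, 0.104, 0],
    [0.07, 0, 0.104, 0],
    [0.08, -0.002, 0.104, 0],
    [0.08, -0.002, 0.104, 0],
  ],
)

```text
clock: 13.08
tcp_pos: [0.5492, -0.1251, 0.0898]
tool_rot: [0.792, 0.61, 0.0, 0.002]
wrist_force: [-0.7, 0.1, 0.3]
grip_width: 0.0001
```

```bash
python3 - <<'E'
from h import *
s=observe();print(s["tcp_pos"],s["wrist_force"])
crop("side",280,180,380,260,7,"pics/s9.png")
E
```

```text
[ 0.54918564 -0.12512191  0.08976048] [-0.65747628  0.10477748  0.31269706]
```

View pics/s9.png

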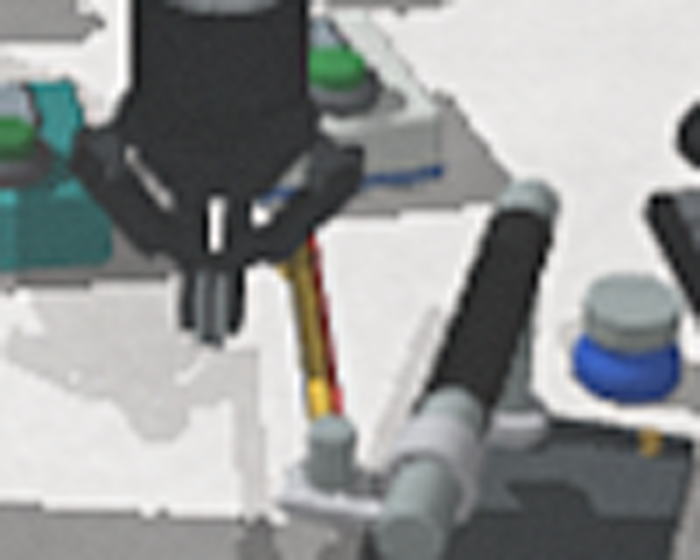

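>>> carry_out(
  moves=[
    [0.004, -0.001, 0, 0],
    [0.008, -0.002, 0, 0],
    [0.011, -0.003, 0, 0],
    [0.013, -0.003, 0, 0],
    [0.015, -0.004, 0, 0],
    [0.017, -0.004, 0, 0],
    [0.019, -0.005, 0, 0],
    [0.021, -0.005, 0, 0],
    [0.021, -0.005, 0, 0],
  ],
)

```text
clock: 14.25
tcp_pos: [0.5694, -0.1301, 0.0897]
tool_rot: [0.792, 0.61, -0.0, 0.001]
wrist_force: [0.2, -0.6, 0.3]
grip_width: 0.0006
```

>>> carry_out(
  moves=[
    [0.002, 0, 0, 0],
    [0.004, -0.001, 0, 0],
    [0.006, -0.001, 0, 0],
    [0.008, -0.002, 0, 0],
    [0.01, -0.002, 0, 0],
    [0.01, -0.002, 0, 0],
  ],
)

```text
clock: 15.0
tcp_pos: [0.5791, -0.1315, 0.0895]
tool_rot: [0.792, 0.611, -0.0, 0.001]
wrist_force: [-4.1, 3.1, 1.2]
grip_width: -0.0002
```

```bash
python3 - <<'E'
from h import *
s=observe();print(s["tcp_pos"],s["wrist_force"])
crop("side",280,180,380,260,7,"pics/s10.png")
E
```

```text
[ 0.57914572 -0.13148798  0.08946968] [-4.05299487  3.12195792  1.20099983]
```

View pics/s10.png

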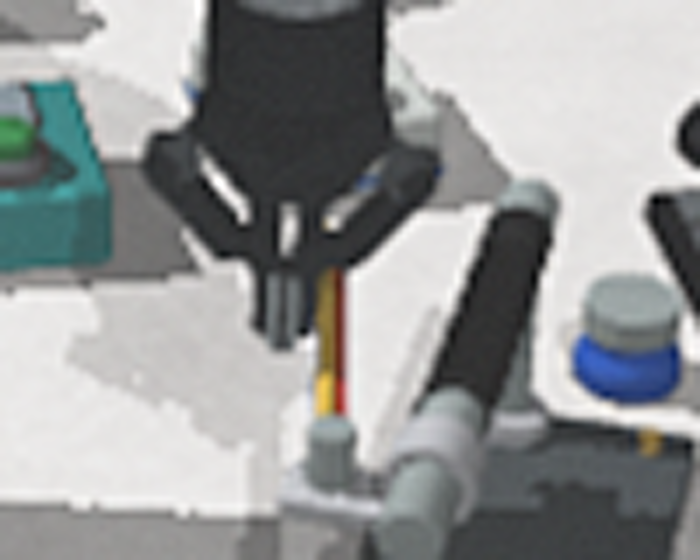

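Contact is made and the lever is turning. The wrist force is about 5 N.

>>> carry_out(
  moves=[
    [0.002, -0.0005, 0, 0],
    [0.004, -0.001, 0, 0],
    [0.006, -0.0015, 0, 0],
    [0.008, -0.002, 0, 0],
    [0.01, -0.0025, 0, 0],
    [0.01, -0.0025, 0, 0],
  ],
)

```text
clock: 15.8
tcp_pos: [0.5885, -0.1331, 0.0894]
tool_rot: [0.792, 0.611, -0.0, -0.0]
wrist_force: [-5.9, 4.7, 5.3]
grip_width: 0.0001
```

>>> carry_out(
  moves=[
    [0.002, -0.001, 0, 0],
    [0.004, -0.0015, 0, 0],
    [0.006, -0.002, 0, 0],
    [0.006, -0.002, 0, 0],
  ],
)

```text
clock: 16.3
tcp_pos: [0.5935, -0.1343, 0.0894]
tool_rot: [0.792, 0.611, -0.001, -0.002]
wrist_force: [-7.3, 5.1, 6.2]
grip_width: 0.0001
```

```bash
python3 - <<'E'
from h import *
s=observe();print(s["tcp_pos"],s["wrist_force"])
crop("side",280,180,380,260,7,"pics/s11.png")
E
```

```text
[ 0.59349475 -0.13425324  0.08938448] [-7.30592688  5.08535543  6.22099027]
```

View pics/s11.png

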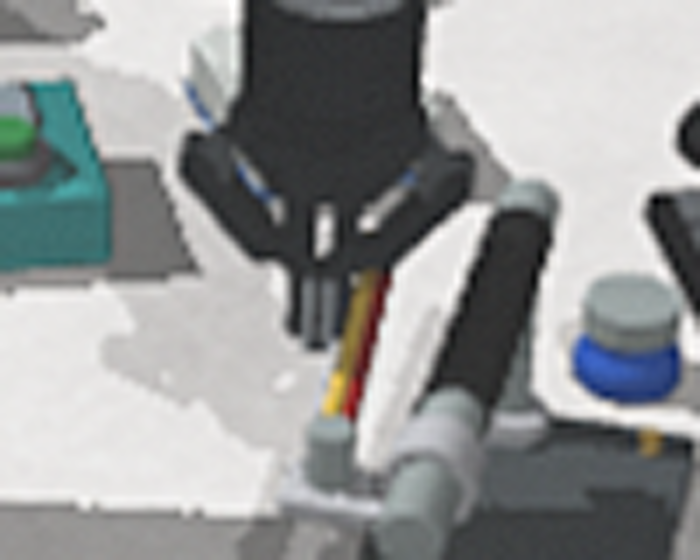

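>>> carry_out(
  moves=[
    [0.0015, -0.0005, 0, 0],
    [0.003, -0.001, 0, 0],
    [0.0045, -0.0015, 0, 0],
    [0.006, -0.002, 0, 0],
    [0.006, -0.002, 0, 0],
  ],
)

```text
clock: 16.98
tcp_pos: [0.5981, -0.1356, 0.0894]
tool_rot: [0.792, 0.611, -0.001, -0.003]
wrist_force: [-8.2, 3.1, 7.2]
grip_width: -0.0002
```

>>> carry_out(
  moves=[
    [0.0015, -0.0005, 0, 0],
    [0.003, -0.001, 0, 0],
    [0.0045, -0.0015, 0, 0],
    [0.0045, -0.0015, 0, 0],
  ],
)

```text
clock: 17.48
tcp_pos: [0.5996, -0.136, 0.0893]
tool_rot: [0.792, 0.611, -0.003, -0.006]
wrist_force: [-13.9, 5.0, 10.9]
grip_width: -0.0001
```

```bash
python3 - <<'E'
from h import *
s=observe();print(s["tcp_pos"],s["wrist_force"])
crop("side",280,180,380,260,7,"pics/s12.png")
E
```

```text
[ 0.59955406 -0.1359793   0.08933239] [-13.90074028   5.0209389   10.87798711]
```

View pics/s12.png

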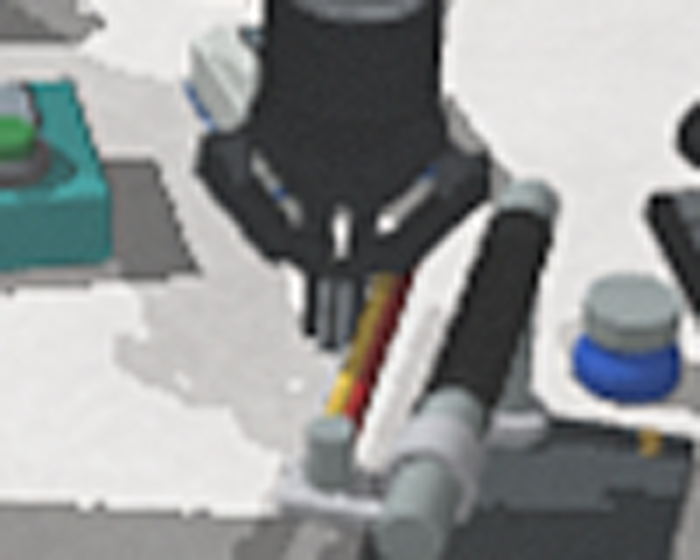

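The wrist force jumped from about 11 to 18 N while the tool stalled, and the blade is now parallel to the bar with a gap left. The lever is against its stop. I'll hold it there with a slight forward bias, because each call's targets start from the measured pose.

>>> carry_out(
  moves=[
    [0.003, -0.001, 0, 0],
    [0.003, -0.001, 0, 0],
    [0.003, -0.001, 0, 0],
    [0.003, -0.001, 0, 0],
    [0.003, -0.001, 0, 0],
    [0.003, -0.001, 0, 0],
    [0.003, -0.001, 0, 0],
    [0.003, -0.001, 0, 0],
    [0.003, -0.001, 0, 0],
    [0.003, -0.001, 0, 0],
    [0.003, -0.001, 0, 0],
    [0.003, -0.001, 0, 0],
  ],
)

```text
clock: 19.02
tcp_pos: [0.5994, -0.1359, 0.0894]
tool_rot: [0.792, 0.611, -0.004, -0.008]
wrist_force: [-14.3, 5.9, 11.7]
grip_width: -0.0001
```

>>> carry_out(
  moves=[
    [0.003, -0.001, 0, 0],
    [0.003, -0.001, 0, 0],
    [0.003, -0.001, 0, 0],
    [0.003, -0.001, 0, 0],
    [0.003, -0.001, 0, 0],
    [0.003, -0.001, 0, 0],
    [0.003, -0.001, 0, 0],
    [0.003, -0.001, 0, 0],
  ],
)

```text
clock: 20.02
tcp_pos: [0.5992, -0.1358, 0.0895]
tool_rot: [0.792, 0.611, -0.005, -0.011]
wrist_force: [-14.0, 6.5, 13.4]
grip_width: 0.0
```

```bash
python3 - <<'E'
from h import *
s=observe();print(s["tcp_pos"],s["wrist_force"])
crop("side",280,180,380,260,7,"pics/s13.png")
crop("top",290,130,400,220,6,"pics/t13.png")
E
```

```text
[ 0.59919969 -0.13578388  0.08946082] [-14.01498354   6.46040517  13.39958995]
```

View pics/s13.png

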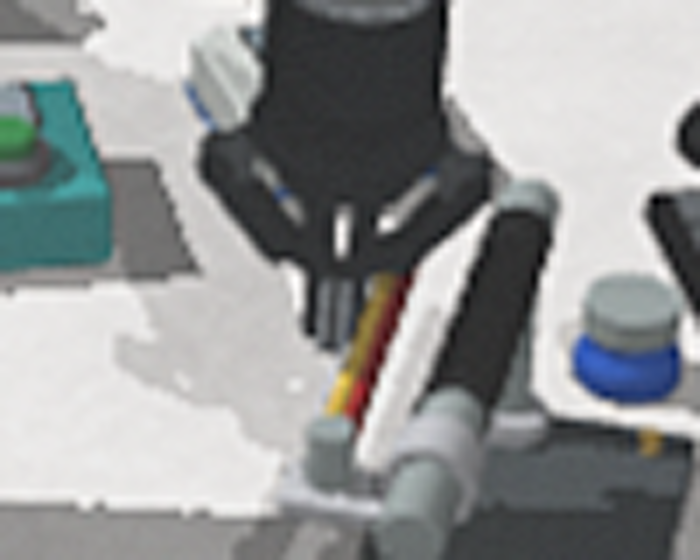

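View pics/t13.png

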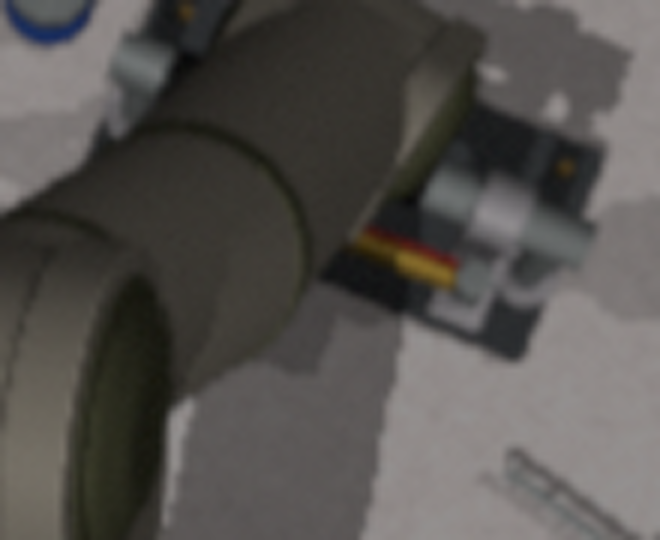

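```bash
python3 - <<'E'
from h import *
def fit(n,img,box,z=.132):
    hsv=cv2.cvtColor(img,cv2.COLOR_BGR2HSV);m=cv2.inRange(hsv,(18,120,60),(35,255,255))
    x0,y0,x1,y1=box;k=np.zeros_like(m);k[y0:y1,x0:x1]=m[y0:y1,x0:x1]
    ys,xs=np.nonzero(k);P=np.array([atz(n,(x,y),z)[:2] for x,y in zip(xs,ys)]).astype(np.float32)
    l=cv2.fitLine(P,cv2.DIST_HUBER,0,.001,.001).ravel();v=l[:2]*np.sign(l[1]);return len(xs),np.arctan2(-v[0],v[1]),l[2:]
for n,box in(("top",(310,160,375,192)),("side",(310,200,350,242))):
    print(n,"before",fit(n,cv2.imread(f"pics/{n}0.png"),box))
    print(n,"now",fit(n,grab_frame(n)[:,:,::-1].copy(),box))
E
```

```text
top before (143, np.float32(-0.110823706), array([ 0.58087087, -0.16089553], dtype=float32))
top now (49, np.float32(-0.4638149), array([ 0.58418214, -0.21185495], dtype=float32))
side before (75, np.float32(-0.10480948), array([ 0.585352  , -0.15347773], dtype=float32))
side now (31, np.float32(-0.38922033), array([ 0.5985627 , -0.19286935], dtype=float32))
```

Measured from the side view, the lever has turned 0.284 rad, so it is at its stop. It has been held for more than 2.5 s, and I'll now ease it out slowly.

>>> carry_out(
  moves=[
    [0.001, 0, 0, 0],
    [-0.001, 0, 0, 0],
    [-0.003, 0.001, 0, 0],
    [-0.006, 0.0015, 0, 0],
    [-0.009, 0.002, 0, 0],
    [-0.012, 0.003, 0, 0],
    [-0.015, 0.004, 0, 0],
    [-0.018, 0.0045, 0, 0],
    [-0.021, 0.005, 0, 0],
    [-0.024, 0.006, 0, 0],
    [-0.026, 0.0065, 0, 0],
    [-0.028, 0.007, 0, 0],
  ],
)

```text
clock: 21.72
tcp_pos: [0.5712, -0.1293, 0.0895]
tool_rot: [0.792, 0.61, -0.005, -0.011]
wrist_force: [-3.0, -1.9, 0.7]
grip_width: -0.0001
```

>>> carry_out(
  moves=[
    [-0.002, 0.0005, 0, 0],
    [-0.004, 0.001, 0, 0],
    [-0.006, 0.0015, 0, 0],
    [-0.008, 0.002, 0, 0],
    [-0.01, 0.0025, 0, 0],
    [-0.014, 0.003, 0, 0],
    [-0.02, 0.004, 0, 0],
    [-0.03, 0.004, 0, 0],
    [-0.04, 0.004, 0, 0],
    [-0.04, 0.004, 0, 0],
  ],
)

```text
clock: 22.98
tcp_pos: [0.5301, -0.1254, 0.0896]
tool_rot: [0.792, 0.61, -0.005, -0.011]
wrist_force: [-0.2, -0.0, 0.1]
grip_width: 0.0002
```

```bash
python3 - <<'E'
from h import *
s=observe();print(s["tcp_pos"],s["wrist_force"])
crop("side",260,180,380,270,6,"pics/s14.png")
E
```

```text
[ 0.53011431 -0.12539578  0.08955729] [-0.23076473 -0.03560149  0.09926767]
```

View pics/s14.png

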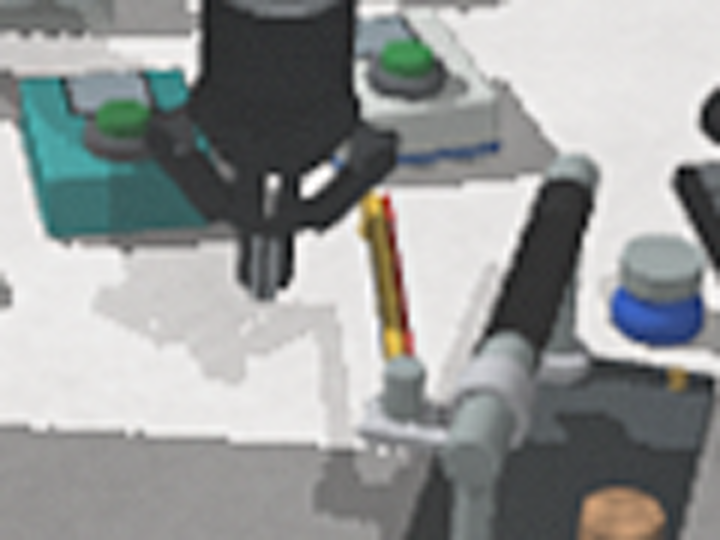

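The lever is fully out again and nothing is in contact. Next I'll rise and go above the white box's button.

>>> carry_out(
  moves=[
    [0, 0, 0.03, 0],
    [0, 0.01, 0.07, 0],
    [0.01, 0.04, 0.08, 0],
    [0.03, 0.08, 0.08, 0],
    [0.05, 0.12, 0.08, 0],
    [0.07, 0.165, 0.08, 0],
    [0.09, 0.21, 0.08, 0],
    [0.11, 0.255, 0.08, 0],
    [0.12, 0.28, 0.07, 0],
    [0.131, 0.305, 0.05, 0],
    [0.131, 0.305, 0.03, 0],
    [0.131, 0.305, 0.02, 0],
  ],
)

```text
clock: 24.52
tcp_pos: [0.661, 0.1779, 0.1079]
tool_rot: [0.793, 0.61, -0.007, -0.011]
wrist_force: [-0.2, -1.7, 0.6]
grip_width: -0.0001
```

```bash
python3 - <<'E'
from h import *
s=observe();print(s["tcp_pos"],s["wrist_force"],proj("side",s["tcp_pos"]+[0,0,.014])-[270,140],proj("side",(.661,.18,.067))-[270,140])
crop("side",270,140,390,230,6,"pics/s15.png")
E
```

```text
[0.66096225 0.1779416  0.1078546 ] [-0.16819822 -1.72969643  0.58599957] [57.59413196 34.92879681] [56.86650619 48.4403116 ]
```

View pics/s15.png

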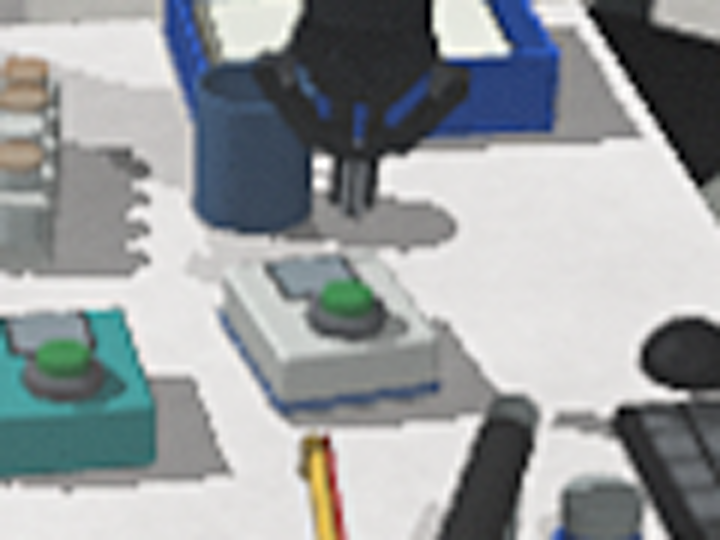

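The tip, at crop (353,213), is straight above the button at (347,292). I'll descend now.

>>> carry_out(
  moves=[
    [0, 0.002, -0.015, 0],
    [0, 0.002, -0.03, 0],
    [0, 0.002, -0.042, 0],
    [0, 0.002, -0.047, 0],
    [0, 0.002, -0.049, 0],
    [0, 0.002, -0.051, 0],
    [0, 0.002, -0.053, 0],
    [0, 0.002, -0.053, 0],
  ],
)

```text
clock: 25.58
tcp_pos: [0.6607, 0.1797, 0.0543]
tool_rot: [0.793, 0.61, -0.007, -0.011]
wrist_force: [-1.2, -0.6, 0.9]
grip_width: -0.0001
```

>>> carry_out(
  moves=[
    [0, 0, -0.001, 0],
    [0, 0, -0.002, 0],
    [0, 0, -0.003, 0],
    [0, 0, -0.004, 0],
    [0, 0, -0.005, 0],
    [0, 0, -0.006, 0],
    [0, 0, -0.006, 0],
  ],
)

```text
clock: 26.45
tcp_pos: [0.6608, 0.1797, 0.0484]
tool_rot: [0.793, 0.609, -0.007, -0.011]
wrist_force: [-0.1, -0.2, 4.4]
grip_width: 0.0001
```

>>> carry_out(
  moves=[
    [0, 0, -0.001, 0],
    [0, 0, -0.002, 0],
    [0, 0, -0.003, 0],
    [0, 0, -0.004, 0],
    [0, 0, -0.004, 0],
  ],
)

```text
clock: 27.08
tcp_pos: [0.661, 0.1797, 0.0467]
tool_rot: [0.793, 0.609, -0.006, -0.011]
wrist_force: [-7.1, -0.7, 24.0]
grip_width: -0.0002
```

The force went from 4 to 24 N with the tool stalled, so the button looks bottomed. I'll check a picture before releasing.

```bash
python3 - <<'E'
from h import *
s=observe();print(s["tcp_pos"],s["wrist_force"])
crop("side",295,160,355,215,10,"pics/s16.png")
E
```

```text
[0.66104479 0.17967381 0.04673216] [-7.06456581 -0.74532632 23.98012506]
```

View pics/s16.png

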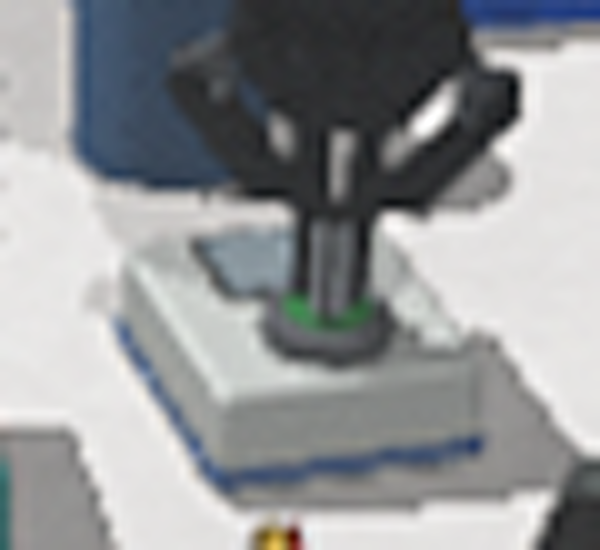

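The green cap is now flush with its grey collar, with the fingers centred on it, so it is fully down. I'll release it straight up and move clear.

>>> carry_out(
  moves=[
    [0, 0, 0.003, 0],
    [0, 0, 0.007, 0],
    [0, 0, 0.012, 0],
    [0, 0, 0.03, 0],
    [0, 0, 0.07, 0],
    [0, 0, 0.11, 0],
    [-0.02, 0, 0.14, 0],
    [-0.06, -0.02, 0.15, 0],
    [-0.1, -0.04, 0.15, 0],
    [-0.12, -0.05, 0.15, 0],
    [-0.12, -0.05, 0.15, 0],
    [-0.12, -0.05, 0.15, 0],
  ],
)

```text
clock: 28.62
tcp_pos: [0.5422, 0.1303, 0.1973]
tool_rot: [0.793, 0.61, -0.005, -0.011]
wrist_force: [0.3, 0.2, -0.3]
grip_width: -0.0003
```

```bash
python3 - <<'E'
from h import *
s=observe();print(s["clock"],s["tcp_pos"],s["wrist_force"],np.abs(s["qd"]).max())
cv2.imwrite("pics/s17.png",grab_frame("side")[:,:,::-1]);crop("side",250,140,400,250,5,"pics/s18.png")
cv2.imwrite("pics/t17.png",grab_frame("top")[:,:,::-1])
E
```

```text
28.625 [0.54215286 0.13026592 0.19733879] [ 0.34160449  0.24042645 -0.3195768 ] 0.014483444154819959
```

View pics/s18.png

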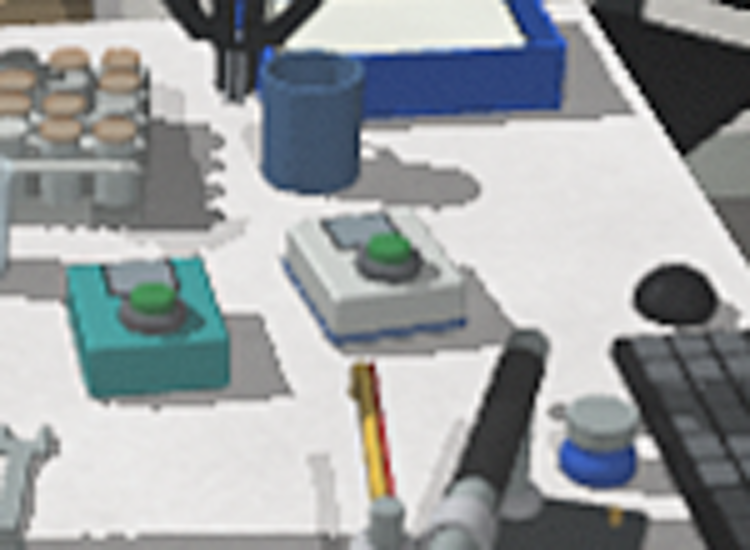

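View pics/t17.png

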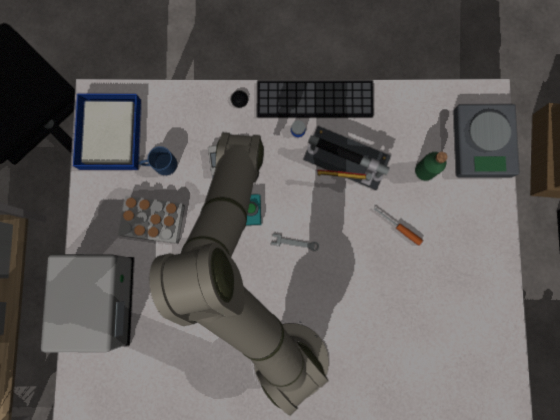

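The button is up, the lever is out and the visible bystanders are where they were. The arm is clear and at rest, so I'm handing in.

```bash
python3 - <<'E'
from rig import *
print(job_done())
E
```

```text
the job is handed in; nothing more can be done
None
```

I pressed the lever to its stop, eased it back out, logged the check with the green button and handed the job in at about 28.7 s; no verdict was reported.

- **Lever:** I pressed it from its outer side with the backs of the shut fingers. The side view gave a turn of 0.284 rad. I held it there about 2.5 s at roughly 18–20 N wrist force, then eased it out slowly. The last picture shows it fully out.
- **Button:** I pressed the white box's button down until the force rose to 24 N and the cap sat flush with its collar. It was up again in the last picture.
- **End state:** the arm was clear, with wrist force about 0. The bystanders I could see had not moved. The beaker was hidden by the arm in the last top view, so I did not check it separately.

Two checks disagreed:
- **Fingertip height:** the real tip sat about 33 mm higher than the reported TCP and stated geometry imply. I found this in the pictures and confirmed it with a gentle touch on the table (about 5 N), then corrected for it.
- **Lever angle from the top view:** it gave about 0.35 rad of turn, from the short piece of lever not hidden by the arm. I relied on the side view and the force jump instead.

While pressing the lever there was also an upward force of up to 13 N on the tool, so part of the contact was probably on the blade's upper edge.

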